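Lock the swivel of a tattoo armrest: castle nut, pin and gate

ROBOT

A 6-joint arm with a two-finger parallel gripper is mounted at the origin on the work surface. World frame = base frame: x ahead of the robot, y to its left, z up, the work surface at z = 0. Lengths are in m, angles in rad, forces in N, time in s.
With the tool pointing down it reaches from about 0.35 to 0.925 m from the base axis. Payload 6.4 kg.
Tool frame: the origin (TCP) lies at the very end of the fingers, on their centre line; the grasp point (between the pads) lies 19 mm behind it (env.grasp_offset is the distance from the TCP to the grasp point, in m); z points along the fingers, y is the line along which they close (so a half turn about z gives the same grasp; the last joint's range is limited). The gripper opens to 85 mm and grips with 20 to 120 N. Pads are 22 mm wide; open, the fingers measure 114 mm over their backs; the gripper's body (76 mm by 85 mm) begins 54 mm behind the grasp point. The pads swing forward as they close: fully open they stand 13 mm farther back than shut.
Start: joints at [-1.279, 0.245, 1.558, -0, 1.339, -0.174], TCP at [0.292, -0.581, 0.231] pointing down, gripper open.
Joint ranges: [-3.13, 3.13], [-1.02, 2.26], [0.13, 2.54], [-0.95, 4.09], [0.21, 2.88], [-2.74, 2.74]. Speed limits (rad/s): [2.57, 2.57, 3.14, 3.14, 3.14, 3.14].

INTERFACE

Orientations are given as a unit quaternion [x, y, z, w].
In Python, from bench import status, imaging, close_job, env gives the robot as it stands.
- The arm moves only by the tool move_arm, never from a script. Its argument "deltas" is a list of rows, each a list of 7 numbers: the shift along the tool's x, y, z in units of 0.05 m (1.0 is 0.05 m), then the turn, a rotation vector about the tool's x, y, z in units of 5 degrees (1.0 is 5 degrees), then the closure, from 0 (fully open) to 1 (shut). A call has 1 to 5 rows; each row shifts and turns the commanded pose from where the row before left it, along the tool's axes as they then stand; what a row does not reach is not made up. A row lasts 1/8 s, in which the tool goes at most 62.5 mm and 10.7 degrees, less where a joint would pass 70% of its speed; a pose out of reach is approached as far as the arm can. A call with a number of a shift or a turn outside -1 to 1 is refused whole. A call with a gripper value outside its range is refused whole. The fingers move at their own pace and stop on an object; "squeeze" is the grip in N (left out, the last holds). Time passes only in rows, so rows that do not move let the fingers close. It gives the time, the measured TCP pose, the force, the opening and the grip force at its end, in the units of the state.
- status.sense(): the state, without advancing time (a new reading comes with each control period).
- imaging.snapshot(name): name is "side" or "top"; returns the picture (384x512x3 uint8, red, green, blue); there is no depth.
- imaging.camera_info(name): a dict with "fx", "fy", "cx", "cy" (pixels), "eye" and "attitude" of the camera in the world. Camera axes: x right, y down, z forward; pixel columns grow to the right and rows downward; lengths in m; the calibration is good to about 2 mm. A picture is of the moment at which its call begins. camera_info takes no time and is no camera call.
- close_job(): hands the job in; it is judged then, once.
The state is a dict: "time_s": time; "joints": joint angles; "joint_vel": joint speeds; "tau": joint torques, N m; "tcp_pos": TCP position; "ee_rot": TCP orientation; "contact_force": force on the tool from outside, world axes, zero at the start; "ft_torque": the same for the moment, N m; "opening": finger opening in m; "finger_force": force on a finger pad.
Only numpy, scipy, OpenCV 4.12 (cv2) and the standard library are available. Lean on these libraries where they do the work, as an engineer would, in place of code of your own. Each camera call takes 0.05 s, during which the arm holds its last target. There are 200 camera calls.

TASK

Move the ink jar standing in the lever's way off to a clear place and leave it standing upright. Then lock the armrest's swivel: push the castle nut's lever clockwise (seen from above) past the raised tight-mark rib until the nut is tight, then a little further, only until the next slot of the nut lines up with the lock pin, push the pin fully home through that slot, and push the gate behind it shut until its latch snaps in. Do not turn the nut past that slot, and leave the other things on the table undisturbed.

Things in the scene. Friction and masses are not known exactly. Their poses are not given: they have to be found in the camera images.
- rest_base: Fixed grey base of the armrest swivel, yaw varies; its frame F (origin on the nut's vertical axis at table height, z up) is used below. Plate 12 mm thick, x -90..190, y -155..80 mm. Black padded rest on its far end: x 95..189, y -158..58, top z 90. Pin guide block: x -19..19, y -86..-60, top z 76.
- stud (a point): Point on the nut's axis at the pin's height, z 56 mm. Steel castle nut: hexagon 76 mm across corners, z 16..44; crown 60 mm across, z 44..66, with six open slots 13 mm wide, 60 degrees apart, round a stud 29 mm thick with its top at z 76.
- tight_mark (a point): Middle of the top of the raised radial rib on the plate, 34 by 7 mm, top z 20 mm, 62 mm from the nut's axis at 75 degrees from +x towards +y of F. The nut is tight once the lever's centre line has passed over it.
- lever_nut (a joint): Nut and lever angle, rad, growing clockwise from above. Lever direction in F, from +x towards +y: 145 degrees minus this. Starts 0..0.79. Tight above 1.22; the first slot after that lines up with the pin at 1.571, the aim (the pin enters freely within 0.07). At 0.524 a slot lines up too, but the nut is loose. Stop 1.95. Friction 0.45 N m plus 0.13 N m per rad; stays where left.
- lever_end (a point): On the axis of the black upright round grip (22 mm thick, z 39..87 mm) at the lever's end, 138 mm from the nut's axis, at z 50. The steel lever bar between nut and grip is 16 mm wide, z 40..60, with free space beneath it and on both sides.
- lock_pin (a joint): Travel of the captive steel lock pin (9 mm thick, round nose) along +y of F, m: 0 drawn back (the start, nose at y -34 mm), 0.050 fully home, its knob 2 mm from the guide block. It slides at x 0, z 56 mm. A crown tooth in its way stops it. Friction 1.5 N; stays where left.
- pin_knob (a point): Centre of the outer (-y of F) face of the pin's dark round knob, 32 mm across, 12 mm thick, z 56 mm; at y -150 mm drawn back, -100 mm home. Push it towards +y.
- gate (a joint): Angle a of the upright aluminium gate, rad: 0 shut; it opens towards -y, panel direction (cos a, -sin a) in F. Starts 1.15..1.7. Panel 127 mm long from the hinge, 14 mm thick, z 15..75 mm; shut, it lies behind the pin's knob, inner face at y -108. A pin not home stops it. Friction 0.05 N m. From about 0.15 the latch rides over the strike (under 8 N at the edge); latched it has up to 0.02 play.
- gate_hinge (a point): On the gate's vertical hinge axis (x -65, y -115 mm in F), z 45 mm.
- gate_edge (a point): Middle of the gate's free edge, 127 mm from the hinge axis, z 45 mm.
- strike (a point): Middle of the fixed steel strike lip that the latch rides over and snaps in behind: x 66..81, y -134..-122 mm in F; with the post that carries it x 66..91, y -134..-100, top z 74.
- latch (a joint): Retraction of the sprung bevelled latch bolt in the gate's free edge, m: 0 fully out (it stands 12 mm out of the edge, 26 mm tall), up to 0.010 in as it rides over the strike; it snaps back to 0 behind it. Spring 2 to 4.5 N.
- ink_jar: Round lidded ink jar with paper label, 54 mm thick, 70 mm high, 0.16 kg or so; stands on the table in the sweep of the lever; origin at the centre of its underside.
- ink_bottle: Bystander: black round bottle with white cap, 42 mm thick, 130 mm high; origin at the centre of its underside.
- balm_tub: Bystander: low white round tub with metal lid, 66 mm thick, 50 mm high; origin at the centre of its underside.
- machine: Bystander: pen-shaped tattoo machine lying along its x axis, 140 mm long (x -60..80), 28 mm thick; origin underneath it.
- paper_cup: Bystander: white open cup, 76 mm across its rim, 95 mm high; origin at the centre of its underside.
- cap_tray: Bystander: steel tray with dividers, 90 (x) by 130 (y) by 30 mm; origin at the centre of its underside.
There are look-alikes about, which are no part of the job. What is meant by the ink_jar is not orange, and is the smaller of those in its own colour.

How it is judged:
On the way, in this order (a step that is already met when the one before it is completed fails the run):
1. the nut is tight (lever past the tight-mark rib) with the pin still back (value of joint lever_nut above 1.22 rad and value of joint lock_pin below 0.01 m), for 0.02 s.
2. the next slot lines up with the pin, which is still back (value of joint lever_nut between 1.401 and 1.741 rad and value of joint lock_pin below 0.01 m), for 0.2 s.
3. the lock pin is fully home in that slot, gate still open (value of joint lever_nut between 1.441 and 1.701 rad and value of joint lock_pin above 0.046 m and value of joint gate above 0.1 rad), for 0.1 s.
4. the gate is shut and its latch has snapped in (value of joint lever_nut between 1.441 and 1.701 rad and value of joint lock_pin above 0.046 m and value of joint gate below 0.03 rad and value of joint latch below 0.003 m), for 0.2 s.
At the end, for the whole second after the job is handed in: Nut lined up within 0.13 rad of the first slot past tight, lock pin home (within 4 mm), gate shut (within 0.03 rad) with the latch bolt out (within 3 mm), and the ink jar standing upright (within 0.15 rad) and at rest on the table (all of step 4 and angle between ink_jar's own z axis and vertical below 0.15 rad and height (world z) of ink_jar below 0.02 m and linear speed of ink_jar below 0.02 m/s); the robot touches nothing.
It fails at once if the nut is turned past the slot (more than 0.2 rad beyond it) (value of joint lever_nut above 1.771 rad).
It fails at once if the ink jar is knocked over (angle between ink_jar's own z axis and vertical above 0.6 rad).
It fails at once if another thing on the table is disturbed (moved more than 30 mm or knocked over) (distance of any of ink_bottle, balm_tub, machine, paper_cup, cap_tray from where it was at the start of the episode above 0.03 m or angle between any of ink_bottle, balm_tub, machine, paper_cup, cap_tray's own z axis and vertical above 0.5 rad).
It also fails if it takes over 72 s, if anything falls off the work surface, if the arm or the gripper's body presses on something with over 40 N, if the wrist force passes 120 N, or if a joint passes its speed limit or range.

## Working session

There is one attempt and no reset: what is moved stays moved. The work goes in short steps, Python scripts to look and compute and a tool call to move; the robot and the scene stay as the last step left them, time stands still between calls to the robot, and variables do not carry over. Pictures are saved under pics/ and viewed, at most 10 in all, crops included, and the job is handed in when it is done.

Besides the shell and the picture viewer there is one more tool, called after "Request:" in YAML: its name, and indented under it one key for each argument. move_arm: Moves the arm, as the interface text tells. Its arguments: {"type":"object","properties":{"deltas":{"type":"array","items":{"type":"array","items":{"type":"number","minimum":-1,"maximum":1}}},"squeeze":{"type":"number"}},"required":["deltas"]}

```bash
mkdir -p pics
python3 - <<'E'
from bench import status, imaging, env
import cv2
for n in ("top","side"):
    im=imaging.snapshot(n); cv2.imwrite(f"pics/{n}0.png",cv2.resize(im[:,:,::-1],(800,600),interpolation=cv2.INTER_CUBIC)); cv2.imwrite(f"{n}_raw.png",im[:,:,::-1])
    print(imaging.camera_info(n))
s=status.sense(); print(s["tcp_pos"],s["ee_rot"],s["opening"],s["time_s"],env.grasp_offset)
E
```

```text
{'fx': 386.31873961624933, 'fy': 386.31873961624933, 'cx': 255.25879152350794, 'cy': 196.18804351641398, 'eye': array([0.38057328, 0.05609914, 1.0709383 ]), 'attitude': array([-0.69416475,  0.71366244, -0.07195892,  0.06035844])}
{'fx': 349.87575819830505, 'fy': 349.87575819830505, 'cx': 253.2137914489621, 'cy': 190.12543620062414, 'eye': array([0.02923979, 0.67054237, 0.82820561]), 'attitude': array([-0.32684776,  0.85633549, -0.37550374,  0.13732083])}
[ 0.29178965 -0.58028272  0.23031418] [ 9.73004495e-01  2.30784616e-01 -5.91152754e-05 -8.42596263e-04] 0.0852596011194307 0.1 0.0187
```

View pics/top0.png

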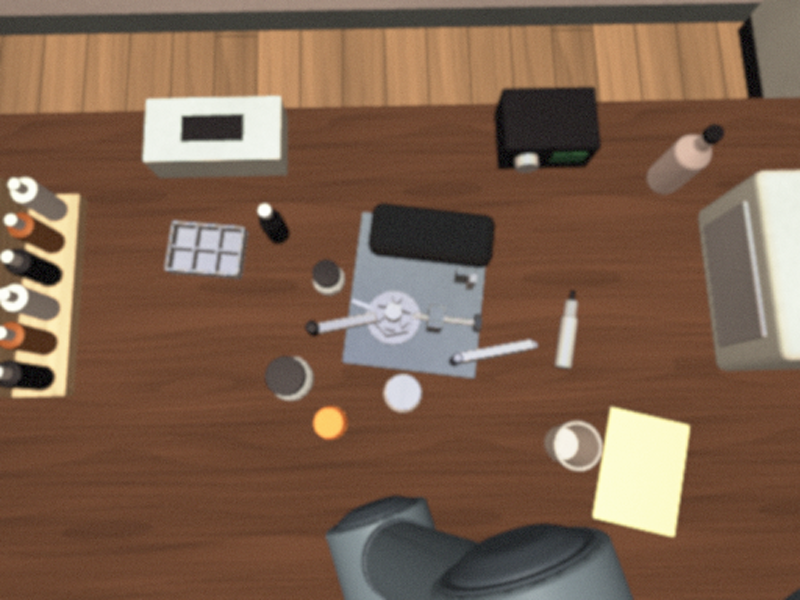

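View pics/side0.png

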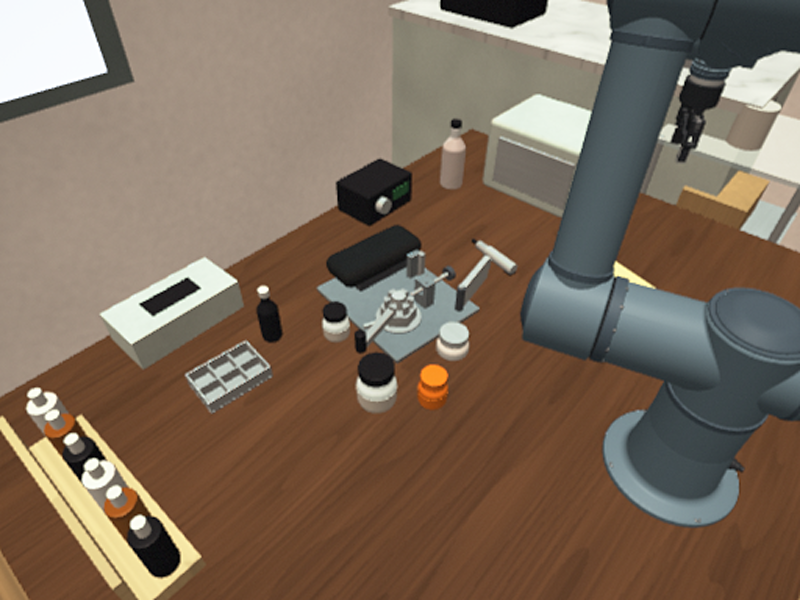

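The top view shows the nut at (393,315), the lever grip at (313,328), the small black-lidded jar (the ink jar) at about (326,275), the knob at (478,322), the gate from (455,358) to (535,345) and the strike at about (466,278). I'll enlarge that area.

```bash
cat > h.py <<'E'
import numpy as np, cv2
from scipy.spatial.transform import Rotation as R
from bench import status, imaging, env
def ray(n,u,v):
    c=imaging.camera_info(n); d=R.from_quat(c["attitude"]).apply([(u-c["cx"])/c["fx"],(v-c["cy"])/c["fy"],1]); return c["eye"],d
def at(n,u,v,z):
    e,d=ray(n,u,v); return e+d*(z-e[2])/d[2]
def proj(n,P):
    c=imaging.camera_info(n); p=R.from_quat(c["attitude"]).inv().apply(np.atleast_2d(P)-c["eye"]); return np.c_[c["fx"]*p[:,0]/p[:,2]+c["cx"],c["fy"]*p[:,1]/p[:,2]+c["cy"]]
def crop(n,x0,y0,w,k,out):
    im=imaging.snapshot(n); h=int(w*.75); c=im[y0:y0+h,x0:x0+w,::-1]
    cv2.imwrite(out,cv2.resize(c,None,fx=k,fy=k,interpolation=cv2.INTER_CUBIC))
E
python3 - <<'E'
from h import *
crop("top",190,125,160,5,"pics/top1.png")
crop("side",195,130,160,5,"pics/side1.png")
E
```

```text
(no output)
```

View pics/top1.png

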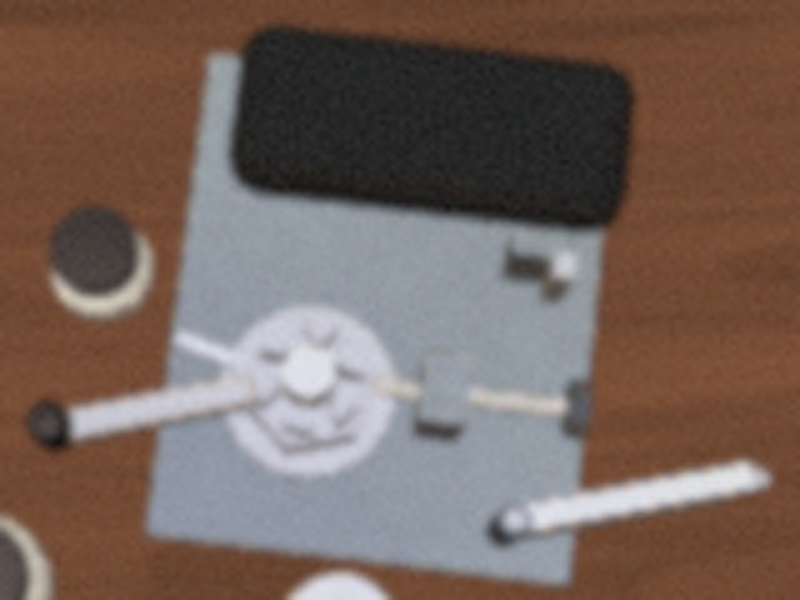

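View pics/side1.png

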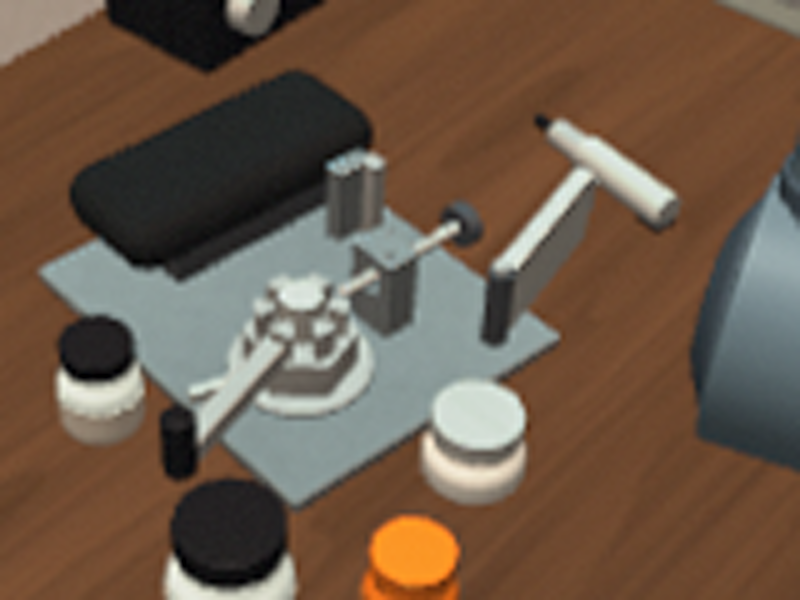

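The crops give these pixels. Top crop: stud (310,372), grip (47,423), jar lid (95,250), knob (578,407), hinge (515,522), gate tip (760,470), plate corners (210,53), (147,533), (570,583). Side crop: jar lid (97,345), grip top (180,412).

Run:
```python
from h import *
T=lambda p,z:at("top",190+(p[0]+.5)/5-.5,125+(p[1]+.5)/5-.5,z)
S=lambda p,z:at("side",195+(p[0]+.5)/5-.5,130+(p[1]+.5)/5-.5,z)
obs=[((190,80),(210,53),.012),((-90,80),(147,533),.012),((-90,-155),(570,583),.012),((0,0),(310,372),.076),((-65,-115),(515,522),.075)]
F=np.array([o[0] for o in obs])/1000; W=np.array([T(o[1],o[2])[:2] for o in obs])
fc,wc=F.mean(0),W.mean(0); a=F-fc; b=W-wc
yaw=np.arctan2((a[:,0]*b[:,1]-a[:,1]*b[:,0]).sum(),(a*b).sum()); c,s=np.cos(yaw),np.sin(yaw); M=np.array([[c,-s],[s,c]]); o=wc-M@fc
print("yaw",np.degrees(yaw),"o",o,"res",np.round((W-(F@M.T+o))*1e3,1).tolist())
toF=lambda w:M.T@(w[:2]-o)
g=T((47,423),.087);f=toF(g);print("grip",g,f,np.hypot(*f),np.degrees(np.arctan2(f[1],f[0])))
print("knob",toF(T((578,407),.056)),"rib",toF(T((205,348),.02)))
t=toF(T((752,470),.075));print("gatetip",t,t-[-.065,-.115])
print("jar",T((95,250),.07),"side",S((97,345),.07), "F",toF(T((95,250),.07)))
print("side stud",S((303,292),.076)[:2],"side grip",S((180,412),.087)[:2])
for n,p,z in [("bottle",(264,211),.13),("bigjar",(286,374),.085),("tub",(402,393),.05),("orange",(330,422),.06)]: print(n,at("top",p[0]*.64,p[1]*.64,z)[:2])
```

```text
yaw -8.32602515166901 o [0.56245344 0.04681127] res [[-0.8, 0.1], [1.2, -1.1], [1.4, 0.7], [-0.7, -0.1], [-1.2, 0.4]]
grip [0.53670484 0.18275069 0.087     ] [-0.04516201  0.13077809] 0.13835647913689825 109.05149270228482
knob [ 0.00107198 -0.14396867] rib [0.01602859 0.06012348]
gatetip [-0.02470524 -0.2347958 ] [ 0.04029476 -0.1197958 ]
jar [0.63187422 0.15927382 0.07      ] side [0.62945858 0.16430034 0.07      ] F [0.05240388 0.12132972]
side stud [0.56261394 0.04700558] side grip [0.53967125 0.18205476]
bottle [0.7231047  0.25322229]
bigjar [0.46068091 0.22355998]
tub [0.42634403 0.03542846]
orange [0.38206935 0.15528382]
```

```bash
cat >> h.py <<'E'
YAW=np.radians(-8.33); O=np.array([.5625,.0468])
M=np.array([[np.cos(YAW),-np.sin(YAW)],[np.sin(YAW),np.cos(YAW)]])
w=lambda x,y:M@np.array([x,y])+O
toF=lambda p:M.T@(np.asarray(p)[:2]-O)
def now():
    s=status.sense(); X=R.from_quat(s["ee_rot"]).as_matrix()[:,0]; return np.array([*s["tcp_pos"],np.arctan2(X[1],X[0])])
def plan(p,tgt,n):   # tgt x,y,z,psi_deg (world)
    tgt=np.array([*tgt[:3],np.radians(tgt[3])]); rows=[]
    for i in range(n):
        q=p+(tgt-p)/(n-i); d=(q-p); c,s=np.cos(p[3]),np.sin(p[3])
        r=np.round(np.array([(d[0]*c+d[1]*s)/.05,(d[0]*s-d[1]*c)/.05,-d[2]/.05,-np.degrees(d[3])/5]),2)
        rows.append(r.tolist())
        p=p+np.array([.05*(r[0]*c+r[1]*s),.05*(r[0]*s-r[1]*c),-.05*r[2],-np.radians(5*r[3])])
    for r in rows: print(r[:3],r[3])
    print("end",np.round(p,4)); return p
E
python3 - <<'E'
from h import *
p=now(); print(p, p[3]*57.3)
plan(p,(.631,.162,.13,81.7),18)
E
```

```text
[ 0.29182603 -0.58042633  0.23059647  0.46574211] 26.687023174223345
[0.71, -0.57, 0.11] -0.61
[0.74, -0.53, 0.11] -0.61
[0.76, -0.49, 0.11] -0.61
[0.79, -0.45, 0.11] -0.61
[0.81, -0.41, 0.11] -0.61
[0.83, -0.36, 0.11] -0.61
[0.85, -0.32, 0.11] -0.61
[0.87, -0.27, 0.11] -0.61
[0.88, -0.22, 0.11] -0.61
[0.89, -0.18, 0.11] -0.61
[0.9, -0.13, 0.11] -0.61
[0.9, -0.08, 0.11] -0.61
[0.9, -0.03, 0.12] -0.61
[0.91, 0.01, 0.11] -0.61
[0.9, 0.06, 0.12] -0.62
[0.9, 0.11, 0.11] -0.61
[0.89, 0.16, 0.12] -0.62
[0.88, 0.21, 0.11] -0.61
end [0.6311 0.1618 0.1301 1.4257]
```

Request:
move_arm:
  deltas:
    - [0.71, -0.57, 0.11, 0, 0, -0.61, 0]
    - [0.74, -0.53, 0.11, 0, 0, -0.61, 0]
    - [0.76, -0.49, 0.11, 0, 0, -0.61, 0]
    - [0.79, -0.45, 0.11, 0, 0, -0.61, 0]
    - [0.81, -0.41, 0.11, 0, 0, -0.61, 0]

```text
time_s: 0.82
tcp_pos: [0.3864, -0.3726, 0.2035]
ee_rot: [0.934, 0.359, 0.0, -0.0]
contact_force: [0.7, -0.9, -0.0]
opening: 0.0854
finger_force: 0.0
```

Request:
move_arm:
  deltas:
    - [0.83, -0.36, 0.11, 0, 0, -0.61, 0]
    - [0.85, -0.32, 0.11, 0, 0, -0.61, 0]
    - [0.87, -0.27, 0.11, 0, 0, -0.61, 0]
    - [0.88, -0.22, 0.11, 0, 0, -0.61, 0]
    - [0.89, -0.18, 0.11, 0, 0, -0.61, 0]

```text
time_s: 1.45
tcp_pos: [0.4809, -0.1663, 0.1762]
ee_rot: [0.878, 0.479, 0.0, 0.0]
contact_force: [0.6, 0.6, 0.9]
opening: 0.0855
finger_force: 0.0
```

Request:
move_arm:
  deltas:
    - [0.9, -0.13, 0.11, 0, 0, -0.61, 0]
    - [0.9, -0.08, 0.11, 0, 0, -0.61, 0]
    - [0.9, -0.03, 0.12, 0, 0, -0.61, 0]
    - [0.91, 0.01, 0.11, 0, 0, -0.61, 0]
    - [0.9, 0.06, 0.12, 0, 0, -0.61, 0]

```text
time_s: 2.08
tcp_pos: [0.575, 0.0395, 0.1476]
ee_rot: [0.806, 0.592, 0.0, 0.0]
contact_force: [0.6, 0.8, 0.6]
opening: 0.0853
finger_force: 0.0
```

Request:
move_arm:
  deltas:
    - [0.9, 0.11, 0.11, 0, 0, -0.61, 0]
    - [0.89, 0.16, 0.12, 0, 0, -0.61, 0]
    - [0.88, 0.21, 0.11, 0, 0, -0.61, 0]
    - [0, 0, 0, 0, 0, 0, 0]

```text
time_s: 2.58
tcp_pos: [0.6314, 0.1639, 0.1299]
ee_rot: [0.756, 0.655, -0.0, -0.0]
contact_force: [-0.5, 0.9, -0.6]
opening: 0.0854
finger_force: 0.0
```

Run:
```python
from h import *
p=now(); print(p, p[3]*57.3, status.sense()["time_s"])
plan(p,(.631,.162,.03,81.7),4)
crop("side",160,90,200,4,"pics/side2.png")
```

```text
[0.63140253 0.16392242 0.12989552 1.42762469] 81.80289479160726 2.575
[-0.01, -0.0, 0.5] 0.0
[-0.01, -0.0, 0.5] 0.01
[-0.01, -0.0, 0.5] 0.0
[-0.01, -0.0, 0.5] 0.01
end [0.6311 0.1619 0.0299 1.4259]
```

View pics/side2.png

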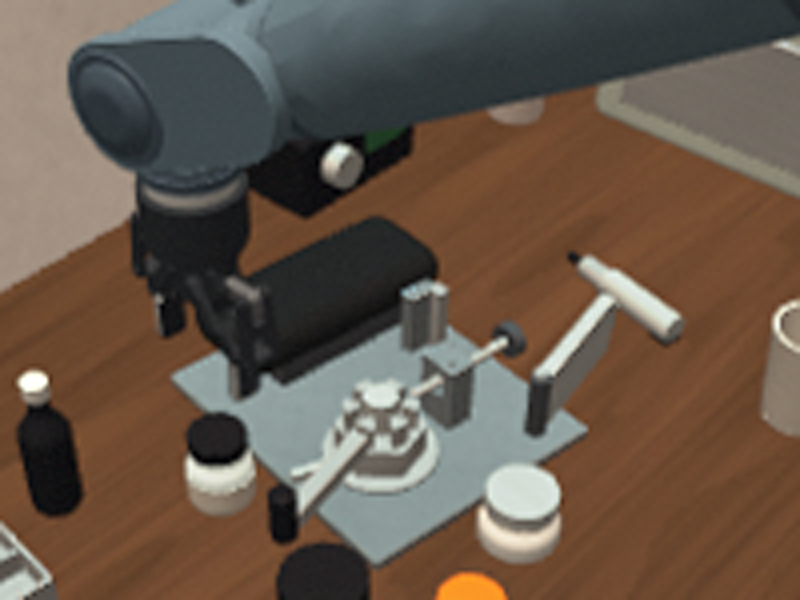

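The fingers at (170,320) and (245,380) straddle the jar at (218,460), so I'll go down and grip.

Request:
move_arm:
  deltas:
    - [-0.01, 0, 0.5, 0, 0, 0, 0]
    - [-0.01, 0, 0.5, 0, 0, 0, 0]
    - [-0.01, 0, 0.5, 0, 0, 0, 0]
    - [-0.01, 0, 0.5, 0, 0, 0, 0]
    - [0, 0, 0, 0, 0, 0, 0]

```text
time_s: 3.25
tcp_pos: [0.6289, 0.1582, 0.0286]
ee_rot: [0.758, 0.653, -0.002, -0.001]
contact_force: [0.1, -0.1, 0.5]
opening: 0.0855
finger_force: 0.0
```

Request:
move_arm:
  deltas:
    - [0, 0, 0, 0, 0, 0, 1]
    - [0, 0, 0, 0, 0, 0, 1]
    - [0, 0, 0, 0, 0, 0, 1]
    - [0, 0, 0, 0, 0, 0, 1]
    - [0, 0, 0, 0, 0, 0, 1]
  squeeze: 30

```text
time_s: 3.88
tcp_pos: [0.6322, 0.1593, 0.033]
ee_rot: [0.757, 0.653, 0.001, 0.001]
contact_force: [-2.5, -1.7, 6.3]
opening: 0.0512
finger_force: 31.0
```

Run:
```python
from h import *
s=status.sense();print(s["opening"],s["finger_force"],s["contact_force"])
p=now(); print(p)
p=plan(p,(p[0],p[1],.09,81.7),2); p=plan(p,(.54,.31,.09,81.7),5); plan(p,(.54,.31,.032,81.7),3)
```

```text
0.051218093082943235 30.952403722330928 [-2.45404065 -1.69207648  6.33762412]
[0.63215608 0.15934566 0.03303114 1.42414989]
[0.0, 0.0, -0.57] -0.01
[0.0, 0.0, -0.57] -0.01
end [0.6322 0.1593 0.09   1.4259]
[0.54, -0.45, 0.0] -0.0
[0.54, -0.45, 0.0] -0.0
[0.55, -0.45, 0.0] -0.0
[0.54, -0.45, 0.0] -0.0
[0.55, -0.46, 0.0] -0.0
end [0.54   0.3102 0.09   1.4259]
[-0.0, 0.0, 0.39] -0.0
[-0.0, 0.0, 0.39] -0.0
[-0.0, 0.0, 0.38] -0.0
end [0.54   0.3102 0.032  1.4259]
```

Request:
move_arm:
  deltas:
    - [0, 0, -0.57, 0, 0, 0, 1]
    - [0, 0, -0.57, 0, 0, 0, 1]
    - [0.54, -0.45, 0, 0, 0, 0, 1]
    - [0.54, -0.45, 0, 0, 0, 0, 1]
    - [0.54, -0.45, 0, 0, 0, 0, 1]

```text
time_s: 4.5
tcp_pos: [0.5756, 0.2503, 0.0883]
ee_rot: [0.757, 0.653, 0.0, 0.0]
contact_force: [-0.3, 0.7, -1.9]
opening: 0.0508
finger_force: 31.8
```

Request:
move_arm:
  deltas:
    - [0.54, -0.45, 0, 0, 0, 0, 1]
    - [0.54, -0.46, 0, 0, 0, 0, 1]
    - [0, 0, 0.4, 0, 0, 0, 1]
    - [0, 0, 0.4, 0, 0, 0, 1]
    - [0, 0, 0.2, 0, 0, 0, 1]

```text
time_s: 5.12
tcp_pos: [0.5382, 0.3082, 0.0353]
ee_rot: [0.757, 0.653, -0.002, -0.001]
contact_force: [0.6, 0.6, -1.5]
opening: 0.0512
finger_force: 31.8
```

Request:
move_arm:
  deltas:
    - [0, 0, 0.05, 0, 0, 0, 1]
    - [0, 0, 0.05, 0, 0, 0, 1]
    - [0, 0, 0, 0, 0, 0, 1]

```text
time_s: 5.5
tcp_pos: [0.5397, 0.3095, 0.0334]
ee_rot: [0.757, 0.653, 0.001, 0.0]
contact_force: [-0.7, -0.7, -1.3]
opening: 0.0512
finger_force: 31.8
```

Request:
move_arm:
  deltas:
    - [0, 0, 0.02, 0, 0, 0, 1]
    - [0, 0, 0, 0, 0, 0, 1]
    - [0, 0, 0, 0, 0, 0, 0.4]
    - [0, 0, 0, 0, 0, 0, 0.2]
    - [0, 0, 0, 0, 0, 0, 0]

```text
time_s: 6.12
tcp_pos: [0.539, 0.3096, 0.0317]
ee_rot: [0.757, 0.653, 0.0, -0.0]
contact_force: [0.7, 0.3, -0.2]
opening: 0.0837
finger_force: 0.0
```

Request:
move_arm:
  deltas:
    - [0, 0, 0, 0, 0, 0, 0]
    - [0, 0, 0, 0, 0, 0, 0]
    - [0, 0, -0.6, 0, 0, 0, 0]
    - [0, 0, -0.8, 0, 0, 0, 0]
    - [0, 0, -0.6, 0, 0, 0, 0]

```text
time_s: 6.75
tcp_pos: [0.5394, 0.3097, 0.1335]
ee_rot: [0.757, 0.653, 0.001, 0.0]
contact_force: [0.2, -0.4, 0.1]
opening: 0.0853
finger_force: 0.0
```

Run:
```python
from h import *
p=now(); print(p,status.sense()["opening"])
g=np.array([.5375,.1825]); f=toF(g); print(f, np.degrees(np.arctan2(f[1],f[0])))
p=plan(p,(*g,.125,100.7),4); plan(p,(*g,.062,100.7),2)
crop("side",160,90,200,4,"pics/side3.png")
```

```text
[0.53939201 0.30971946 0.13354857 1.42397302] 0.08528971983535613
[-0.04439569  0.13064652] 108.7685499962436
[-0.63, 0.08, 0.04] -0.96
[-0.64, 0.03, 0.04] -0.95
[-0.63, -0.02, 0.05] -0.96
[-0.63, -0.07, 0.04] -0.95
end [0.5376 0.1827 0.125  1.7573]
[-0.0, -0.0, 0.63] -0.0
[-0.0, -0.0, 0.63] -0.0
end [0.5376 0.1827 0.062  1.7573]
```

View pics/side3.png

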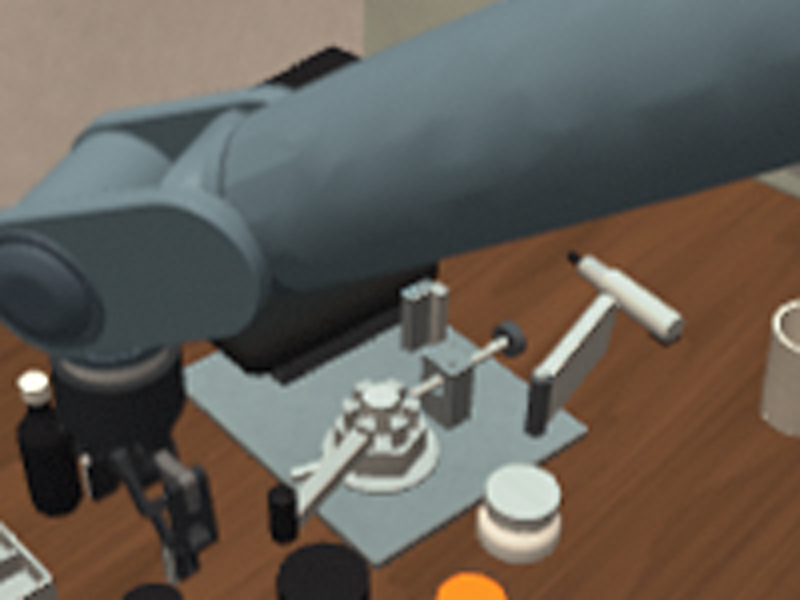

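The jar lid shows upright at (150,590) and the lever area is clear. The big jar is near the grip, so I'll approach the grip half open.

Request:
move_arm:
  deltas:
    - [-0.63, 0.08, 0.04, 0, 0, -0.96, 0.5]
    - [-0.64, 0.03, 0.04, 0, 0, -0.95, 0.5]
    - [-0.63, -0.02, 0.05, 0, 0, -0.96, 0.5]
    - [-0.63, -0.07, 0.04, 0, 0, -0.95, 0.5]
    - [0, 0, 0, 0, 0, 0, 0.5]

```text
time_s: 7.42
tcp_pos: [0.5369, 0.1811, 0.1226]
ee_rot: [0.639, 0.769, -0.0, -0.0]
contact_force: [0.3, 1.8, 0.1]
opening: 0.0428
finger_force: 0.0
```

Request:
move_arm:
  deltas:
    - [0, 0, 0.6, 0, 0, 0, 0.5]
    - [0, 0, 0.64, 0, 0, 0, 0.5]
    - [0, 0, 0, 0, 0, 0, 0.5]

```text
time_s: 7.8
tcp_pos: [0.5349, 0.183, 0.0586]
ee_rot: [0.638, 0.77, -0.002, -0.002]
contact_force: [0.0, -0.6, 0.6]
opening: 0.0426
finger_force: 0.0
```

Request:
move_arm:
  deltas:
    - [0, 0, 0, 0, 0, 0, 1]
    - [0, 0, 0, 0, 0, 0, 1]
    - [0, 0, 0, 0, 0, 0, 1]
    - [0, 0, 0, 0, 0, 0, 1]
  squeeze: 25

```text
time_s: 8.3
tcp_pos: [0.5383, 0.1832, 0.0627]
ee_rot: [0.638, 0.77, 0.001, 0.001]
contact_force: [0.0, 4.0, 3.8]
opening: 0.0211
finger_force: 25.9
```

Run:
```python
from h import *
p=now();f=toF(p); print(p,np.degrees(p[3]),f,np.hypot(*f),np.degrees(np.arctan2(f[1],f[0])))
```

```text
[0.53826112 0.1831877  0.06268061 1.7571639 ] 100.67807510939419 [-0.04374223  0.13143723] 0.138524832156706 108.4074121304096
```

Request:
move_arm:
  deltas:
    - [-0.01, 0.24, 0, 0, 0, 1, 1]
    - [-0.01, 0.24, 0, 0, 0, 1, 1]
    - [-0.01, 0.24, 0, 0, 0, 1, 1]
    - [-0.01, 0.24, 0, 0, 0, 1, 1]
    - [-0.01, 0.24, 0, 0, 0, 1, 1]

```text
time_s: 8.93
tcp_pos: [0.5969, 0.1806, 0.0626]
ee_rot: [0.79, 0.613, -0.001, -0.0]
contact_force: [-6.1, -0.7, 9.5]
opening: 0.0208
finger_force: 26.5
```

Request:
move_arm:
  deltas:
    - [-0.01, 0.24, 0, 0, 0, 1, 1]
    - [-0.01, 0.24, 0, 0, 0, 1, 1]
    - [-0.01, 0.24, 0, 0, 0, 1, 1]
    - [-0.01, 0.24, 0, 0, 0, 1, 1]
    - [0, 0, 0, 0, 0, 0, 1]

```text
time_s: 9.55
tcp_pos: [0.6413, 0.1597, 0.0627]
ee_rot: [0.884, 0.467, -0.0, 0.001]
contact_force: [-1.8, -3.7, 5.8]
opening: 0.0211
finger_force: 26.2
```

Run:
```python
from h import *
p=now();f=toF(p); print(p,np.degrees(p[3]),f,np.hypot(*f),np.degrees(np.arctan2(f[1],f[0])))
t=w(*(.138*np.array([np.cos(np.radians(55)),np.sin(np.radians(55))])))
plan(p,(*t,.062,46.7),3)
```

```text
[0.64126019 0.15971528 0.062661   0.97081119] 55.62338404151561 [0.06157075 0.12313436] 0.13766999738735278 63.43361955626481
[-0.01, 0.13, 0.0] 0.59
[-0.0, 0.14, 0.01] 0.6
[0.0, 0.14, 0.0] 0.59
end [0.6572 0.1469 0.0622 0.8155]
```

Request:
move_arm:
  deltas:
    - [-0.01, 0.13, 0, 0, 0, 0.59, 1]
    - [0, 0.14, 0, 0, 0, 0.6, 1]
    - [0, 0.14, 0, 0, 0, 0.59, 1]
    - [0, 0, 0, 0, 0, 0, 1]
    - [0, 0, 0, 0, 0, 0, 1]

```text
time_s: 10.18
tcp_pos: [0.6565, 0.147, 0.0626]
ee_rot: [0.918, 0.397, -0.001, 0.001]
contact_force: [-4.6, -3.2, 6.7]
opening: 0.0212
finger_force: 26.3
```

Run:
```python
from h import *
p=now();f=toF(p); print(p,np.degrees(p[3]),f,np.hypot(*f),np.degrees(np.arctan2(f[1],f[0])))
```

```text
[0.65649633 0.14704377 0.06263924 0.81680645] 46.79956239584209 [0.07848193 0.11280386] 0.13741951763138135 55.17219536624471
```

Request:
move_arm:
  deltas:
    - [0, 0, 0, 0, 0, 0, 0.5]
    - [0, 0, 0, 0, 0, 0, 0.5]
    - [0, 0, 0, 0, 0, 0, 0.5]
    - [0, 0, -0.7, 0, 0, 0, 0.5]
    - [0, 0, -0.7, 0, 0, 0, 0.5]

```text
time_s: 10.8
tcp_pos: [0.6559, 0.1483, 0.1313]
ee_rot: [0.918, 0.397, -0.001, -0.0]
contact_force: [-0.0, -0.3, 0.5]
opening: 0.0424
finger_force: 0.0
```

Run:
```python
from h import *
p=now(); print(p,status.sense()["opening"])
plan(p,(*w(.003,-.180),.135,81.7),8)
```

```text
[0.65587775 0.14834312 0.13134499 0.81668252] 0.04237262726952656
[-0.71, 0.27, -0.01] -0.87
[-0.73, 0.21, -0.01] -0.87
[-0.74, 0.16, -0.01] -0.87
[-0.75, 0.1, -0.01] -0.87
[-0.76, 0.04, -0.01] -0.88
[-0.76, -0.02, -0.01] -0.87
[-0.75, -0.07, -0.01] -0.88
[-0.75, -0.13, -0.0] -0.87
end [ 0.5394 -0.1318  0.1348  1.4258]
```

Request:
move_arm:
  deltas:
    - [-0.71, 0.27, -0.01, 0, 0, -0.87, 0.5]
    - [-0.73, 0.21, -0.01, 0, 0, -0.87, 0.7]
    - [-0.74, 0.16, -0.01, 0, 0, -0.87, 1]
    - [-0.75, 0.1, -0.01, 0, 0, -0.87, 1]
    - [-0.76, 0.04, -0.01, 0, 0, -0.88, 1]

```text
time_s: 11.42
tcp_pos: [0.583, -0.0278, 0.1338]
ee_rot: [0.825, 0.565, -0.0, 0.0]
contact_force: [-0.1, -1.2, -0.4]
opening: 0.0001
finger_force: 0.0
```

Request:
move_arm:
  deltas:
    - [-0.76, -0.02, -0.01, 0, 0, -0.87, 1]
    - [-0.75, -0.07, -0.01, 0, 0, -0.88, 1]
    - [-0.75, -0.13, 0, 0, 0, -0.87, 1]
    - [0, 0, 0, 0, 0, 0, 1]
    - [0, 0, 0, 0, 0, 0, 1]

```text
time_s: 12.05
tcp_pos: [0.54, -0.1314, 0.1348]
ee_rot: [0.757, 0.654, 0.0, -0.0]
contact_force: [-0.4, 0.6, 0.4]
opening: -0.0002
finger_force: 0.0
```

Run:
```python
from h import *
p=now(); print(p,toF(p),status.sense()["opening"])
cam=[imaging.snapshot(n)[:,:,::-1] for n in ("top","side")]
a=cv2.resize(cam[0][120:240,190:323],(532,480),interpolation=cv2.INTER_CUBIC)
a=cam[0][125:245,195:295]; b=cam[1][100:220,190:290]
cv2.imwrite("pics/duo4.png",cv2.resize(np.hstack([a,b]),None,fx=4,fy=4,interpolation=cv2.INTER_CUBIC))
```

```text
[ 0.53997173 -0.13144575  0.1347679   1.42517818] [ 0.00353263 -0.17962904] -0.0002391538321137303
```

View pics/duo4.png

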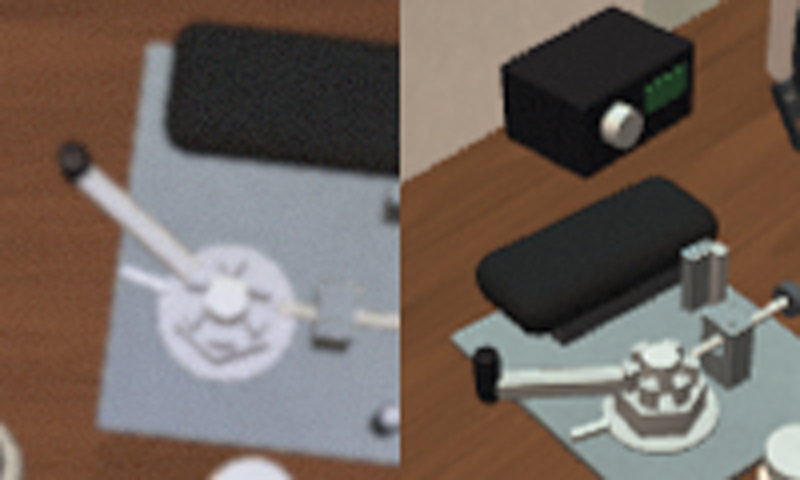

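The lever is now past the rib: grip top at (73,160), stud at (227,297) in the left crop. I'll check that angle and plan the way down.

Run:
```python
from h import *
T=lambda p,z:toF(at("top",195+(p[0]+.5)/4-.5,125+(p[1]+.5)/4-.5,z))
g=T((73,160),.087); s=T((227,297),.076); print(g,s); 
for d in (g,g-s): print(145-np.degrees(np.arctan2(d[1],d[0])))
p=now(); plan(p,(*w(.002,-.180),.042,81.7),3)
```

```text
[0.0764484  0.11157941] [-0.00044972  0.00045749]
89.41691030443044
89.6838452073489
[-0.01, -0.01, 0.62] 0.0
[-0.0, -0.01, 0.62] 0.0
[-0.01, -0.01, 0.61] 0.01
end [ 0.5385 -0.1317  0.0422  1.4257]
```

Request:
move_arm:
  deltas:
    - [-0.01, -0.01, 0.62, 0, 0, 0, 1]
    - [0, -0.01, 0.62, 0, 0, 0, 1]
    - [-0.01, -0.01, 0.61, 0, 0, 0, 1]
    - [0, 0, 0, 0, 0, 0, 1]

```text
time_s: 12.65
tcp_pos: [0.5364, -0.1308, 0.0398]
ee_rot: [0.756, 0.654, -0.001, -0.003]
contact_force: [0.6, -0.5, 0.0]
opening: -0.0001
finger_force: 0.0
```

Request:
move_arm:
  deltas:
    - [0.2, 0, 0, 0, 0, 0, 1]
    - [0.2, 0, 0, 0, 0, 0, 1]
    - [0.2, 0, 0, 0, 0, 0, 1]
    - [0.2, 0, 0, 0, 0, 0, 1]
    - [0.2, 0, 0, 0, 0, 0, 1]

```text
time_s: 13.28
tcp_pos: [0.5459, -0.0826, 0.0428]
ee_rot: [0.756, 0.654, 0.0, 0.001]
contact_force: [-0.3, -1.4, 0.5]
opening: -0.0002
finger_force: 0.9
```

Request:
move_arm:
  deltas:
    - [0.12, 0, 0, 0, 0, 0, 1]
    - [0.08, 0, 0, 0, 0, 0, 1]
    - [0, 0, 0, 0, 0, 0, 1]

```text
time_s: 13.65
tcp_pos: [0.5465, -0.0727, 0.0419]
ee_rot: [0.756, 0.654, -0.0, -0.001]
contact_force: [0.9, 0.8, -0.2]
opening: -0.0002
finger_force: 0.0
```

Run:
```python
from h import *
p=now(); print(p,toF(p),status.sense()["contact_force"])
```

```text
[ 0.54650378 -0.07267065  0.04193654  1.42594132] [ 0.00148077 -0.12052769] [ 0.87109379  0.78620059 -0.1843831 ]
```

Request:
move_arm:
  deltas:
    - [0.06, 0, 0, 0, 0, 0, 1]
    - [0.06, 0, 0, 0, 0, 0, 1]
    - [0.04, 0, 0, 0, 0, 0, 1]
    - [0.02, 0, 0, 0, 0, 0, 1]
    - [0, 0, 0, 0, 0, 0, 1]

```text
time_s: 14.28
tcp_pos: [0.5483, -0.0641, 0.0423]
ee_rot: [0.757, 0.654, 0.0, -0.0]
contact_force: [-1.3, 0.3, -1.1]
opening: 0.0001
finger_force: 0.1
```

Request:
move_arm:
  deltas:
    - [0.02, 0, 0, 0, 0, 0, 1]
    - [0.02, 0, 0, 0, 0, 0, 1]
    - [0, 0, 0, 0, 0, 0, 1]

```text
time_s: 14.65
tcp_pos: [0.5486, -0.0623, 0.0424]
ee_rot: [0.757, 0.654, 0.0, 0.0]
contact_force: [-0.5, -0.9, -0.5]
opening: 0.0004
finger_force: 0.5
```

Run:
```python
from h import *
p=now(); print(p,toF(p),status.sense()["contact_force"])
```

```text
[ 0.54861355 -0.06228     0.04236734  1.42570242] [ 0.00206294 -0.10994101] [-0.5465274  -0.89970756 -0.47689878]
```

Request:
move_arm:
  deltas:
    - [0.02, 0, 0, 0, 0, 0, 1]
    - [0.02, 0, 0, 0, 0, 0, 1]
    - [0, 0, 0, 0, 0, 0, 1]

```text
time_s: 15.02
tcp_pos: [0.5487, -0.0615, 0.0424]
ee_rot: [0.756, 0.654, -0.001, 0.001]
contact_force: [-1.5, -6.2, -0.5]
opening: -0.0002
finger_force: 3.6
```

Request:
move_arm:
  deltas:
    - [0.02, 0, 0, 0, 0, 0, 1]
    - [0.02, 0, 0, 0, 0, 0, 1]
    - [0, 0, 0, 0, 0, 0, 1]

```text
time_s: 15.4
tcp_pos: [0.5488, -0.0615, 0.0425]
ee_rot: [0.756, 0.654, -0.002, 0.002]
contact_force: [-3.9, -14.9, -0.7]
opening: 0.0001
finger_force: 7.8
```

Run:
```python
from h import *
p=now(); print(p,toF(p),status.sense()["contact_force"])
cam=[imaging.snapshot(n)[:,:,::-1] for n in ("top","side")]
a=cam[0][155:255,225:325]; b=cam[1][130:230,225:325]
cv2.imwrite("pics/duo5.png",cv2.resize(np.hstack([a,b]),None,fx=4,fy=4,interpolation=cv2.INTER_CUBIC))
```

```text
[ 0.54877872 -0.06153219  0.042473    1.42687944] [ 0.00211803 -0.10917716] [ -3.93635569 -14.94056615  -0.66454074]
```

View pics/duo5.png

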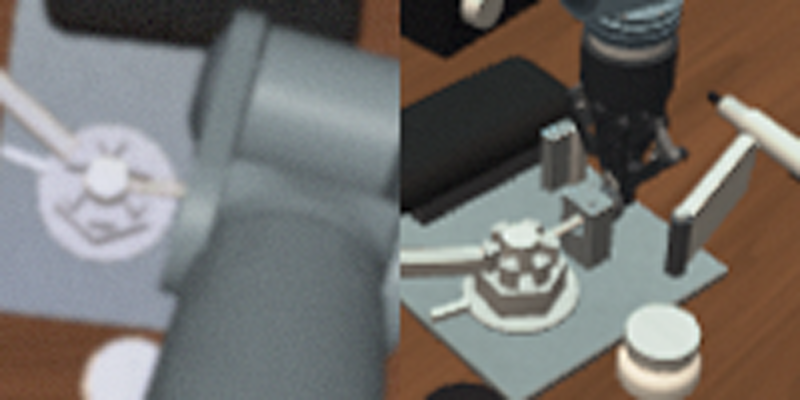

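The pin met a firm stop with the finger face at y −98 mm, so it is home. I'll retreat, lift, and plan the gate sweep.

Run:
```python
from h import *
p=np.array([*w(.002,-.106),.0425,np.radians(81.7)])
H=np.array([-.065,-.115])
def pos(a,extra,r=.095):
    u=np.array([np.cos(a),-np.sin(a)]); n=np.array([np.sin(a),np.cos(a)])
    return w(*(H+r*u-(.007+.011*np.cos(a)+.0145*np.sin(a)+extra)*n))
p=plan(p,(*w(.004,-.178),.0425,81.7),2)
p=plan(p,(p[0],p[1],.105,81.7),2)
p=plan(p,(*pos(1.25,.009),.105,81.7),2)
p=plan(p,(p[0],p[1],.042,81.7),2)
print("sweep")
for a in np.linspace(1.25,.1,12)[1:]: p=plan(p,(*pos(a,0),.042,81.7),1)
```

```text
[-0.72, 0.02, -0.0] -0.0
[-0.72, 0.02, -0.0] -0.0
end [ 0.5407 -0.1299  0.0425  1.4259]
[0.0, 0.0, -0.62] -0.0
[0.0, 0.0, -0.63] -0.0
end [ 0.5407 -0.1299  0.105   1.4259]
[-0.38, -0.71, -0.0] -0.0
[-0.37, -0.7, 0.0] -0.0
end [ 0.4655 -0.1568  0.105   1.4259]
[0.0, 0.0, 0.63] -0.0
[0.0, 0.0, 0.63] -0.0
end [ 0.4655 -0.1568  0.042   1.4259]
sweep
[0.08, 0.36, 0.0] -0.0
end [ 0.4839 -0.1555  0.042   1.4259]
[0.04, 0.2, 0.0] -0.0
end [ 0.4941 -0.1549  0.042   1.4259]
[0.06, 0.19, 0.0] -0.0
end [ 0.5039 -0.1533  0.042   1.4259]
[0.09, 0.19, 0.0] -0.0
end [ 0.514  -0.1503  0.042   1.4259]
[0.11, 0.18, 0.0] -0.0
end [ 0.5237 -0.1461  0.042   1.4259]
[0.13, 0.17, 0.0] -0.0
end [ 0.533  -0.1409  0.042   1.4259]
[0.15, 0.15, 0.0] -0.0
end [ 0.5415 -0.1346  0.042   1.4259]
[0.17, 0.14, 0.0] -0.0
end [ 0.5497 -0.1272  0.042   1.4259]
[0.18, 0.13, 0.0] -0.0
end [ 0.5574 -0.1192  0.042   1.4259]
[0.21, 0.1, 0.0] -0.0
end [ 0.5639 -0.1095  0.042   1.4259]
[0.21, 0.07, 0.0] -0.0
end [ 0.5689 -0.0997  0.042   1.4259]
```

Request:
move_arm:
  deltas:
    - [-0.72, 0.02, 0, 0, 0, 0, 1]
    - [-0.72, 0.02, 0, 0, 0, 0, 1]
    - [0, 0, -0.62, 0, 0, 0, 1]
    - [0, 0, -0.63, 0, 0, 0, 1]
    - [-0.38, -0.71, 0, 0, 0, 0, 1]

```text
time_s: 16.12
tcp_pos: [0.506, -0.1446, 0.1086]
ee_rot: [0.756, 0.655, 0.002, 0.004]
contact_force: [-1.2, -0.2, 0.5]
opening: -0.0
finger_force: 0.0
```

Request:
move_arm:
  deltas:
    - [-0.37, -0.7, 0, 0, 0, 0, 1]
    - [0, 0, 0, 0, 0, 0, 1]
    - [0, 0, 0.63, 0, 0, 0, 1]
    - [0, 0, 0.63, 0, 0, 0, 1]
    - [0, 0, 0, 0, 0, 0, 1]

```text
time_s: 16.75
tcp_pos: [0.4644, -0.1555, 0.0399]
ee_rot: [0.756, 0.654, -0.001, -0.002]
contact_force: [-0.5, 0.3, -0.3]
opening: 0.0001
finger_force: 0.0
```

Run:
```python
from h import *
p=now(); print(p,toF(p),status.sense()["contact_force"])
crop("side",225,120,120,5,"pics/side6.png")
```

```text
[ 0.46439069 -0.15548458  0.03986607  1.42596186] [-0.06776843 -0.21436401] [-0.49944006  0.34957356 -0.28653126]
```

View pics/side6.png

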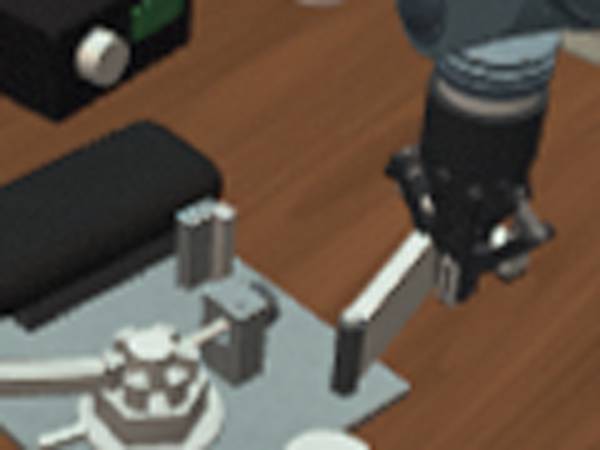

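The knob sits tight against the guide block at (262,300), and the finger is on the gate's outer side at (455,280). I'll sweep the gate now.

Request:
move_arm:
  deltas:
    - [0.08, 0.36, 0, 0, 0, 0, 1]
    - [0.04, 0.2, 0, 0, 0, 0, 1]
    - [0.06, 0.19, 0, 0, 0, 0, 1]
    - [0.09, 0.19, 0, 0, 0, 0, 1]
    - [0.11, 0.18, 0, 0, 0, 0, 1]

```text
time_s: 17.42
tcp_pos: [0.5242, -0.1459, 0.0419]
ee_rot: [0.757, 0.654, 0.0, 0.0]
contact_force: [-0.5, 0.2, 0.4]
opening: 0.0003
finger_force: 0.3
```

Request:
move_arm:
  deltas:
    - [0.13, 0.17, 0, 0, 0, 0, 1]
    - [0.15, 0.15, 0, 0, 0, 0, 1]
    - [0.17, 0.14, 0, 0, 0, 0, 1]
    - [0.18, 0.13, 0, 0, 0, 0, 1]
    - [0.21, 0.1, 0, 0, 0, 0, 1]

```text
time_s: 18.05
tcp_pos: [0.5643, -0.109, 0.0418]
ee_rot: [0.756, 0.654, -0.0, 0.0]
contact_force: [-0.4, 0.3, 1.1]
opening: -0.0002
finger_force: 0.3
```

Run:
```python
from h import *
p=now(); print(p,toF(p),status.sense()["contact_force"])
plan(p,(*w(.03,-.133),.042,81.7),5)
```

```text
[ 0.56429002 -0.10896558  0.04178562  1.42570585] [ 0.02433756 -0.15386294] [-0.37581804  0.28066016  1.08918924]
[0.08, 0.02, -0.0] -0.0
[0.08, 0.02, -0.0] -0.0
[0.09, 0.02, -0.0] -0.0
[0.08, 0.03, -0.0] -0.0
[0.09, 0.02, -0.0] -0.0
end [ 0.5728 -0.089   0.0418  1.4257]
```

Request:
move_arm:
  deltas:
    - [0.08, 0.02, 0, 0, 0, 0, 1]
    - [0.08, 0.02, 0, 0, 0, 0, 1]
    - [0.09, 0.02, 0, 0, 0, 0, 1]
    - [0.08, 0.03, 0, 0, 0, 0, 1]
    - [0.09, 0.02, 0, 0, 0, 0, 1]

```text
time_s: 18.68
tcp_pos: [0.5718, -0.0898, 0.0417]
ee_rot: [0.757, 0.654, -0.001, -0.0]
contact_force: [-2.3, -3.0, 0.3]
opening: -0.0001
finger_force: 1.7
```

Request:
move_arm:
  deltas:
    - [0.02, 0, 0, 0, 0, 0, 1]
    - [0.02, 0, 0, 0, 0, 0, 1]
    - [0, 0, 0, 0, 0, 0, 1]

```text
time_s: 19.05
tcp_pos: [0.5727, -0.0874, 0.0418]
ee_rot: [0.756, 0.654, 0.0, 0.0]
contact_force: [-0.6, -1.8, -0.6]
opening: -0.0001
finger_force: 0.5
```

Run:
```python
from h import *
p=now(); print(p,toF(p),status.sense()["contact_force"])
```

```text
[ 0.57272552 -0.08737751  0.04175896  1.42591221] [ 0.02955651 -0.13128053] [-0.57001838 -1.8493738  -0.64428804]
```

Request:
move_arm:
  deltas:
    - [0.02, 0, 0, 0, 0, 0, 1]
    - [0.02, 0, 0, 0, 0, 0, 1]
    - [0.02, 0, 0, 0, 0, 0, 1]
    - [0, 0, 0, 0, 0, 0, 1]

```text
time_s: 19.55
tcp_pos: [0.5728, -0.0873, 0.0418]
ee_rot: [0.756, 0.654, -0.002, 0.002]
contact_force: [-3.4, -12.0, -1.7]
opening: -0.0
finger_force: 6.4
```

Run:
```python
from h import *
p=now(); print(p,toF(p),status.sense()["contact_force"])
```

```text
[ 0.57278606 -0.08725366  0.04184728  1.42637445] [ 0.02959847 -0.13114921] [ -3.39262221 -11.96616213  -1.71210921]
```

The gate met a hard stop at the shut position. I'll back off, rise, and check both views.

Request:
move_arm:
  deltas:
    - [-0.5, -0.1, 0, 0, 0, 0, 1]
    - [-0.5, -0.1, 0, 0, 0, 0, 1]
    - [0, 0, -0.9, 0, 0, 0, 1]
    - [-0.5, 0, -0.9, 0, 0, 0, 1]
    - [-0.9, 0, -0.4, 0, 0, 0, 1]

```text
time_s: 20.18
tcp_pos: [0.5474, -0.2021, 0.1552]
ee_rot: [0.756, 0.655, 0.001, 0.002]
contact_force: [0.8, -0.5, -0.3]
opening: -0.0
finger_force: 0.0
```

Request:
move_arm:
  deltas:
    - [-1, 0, 0, 0, 0, 0, 1]
    - [-1, 0, 0, 0, 0, 0, 1]
    - [-1, 0, 0, 0, 0, 0, 1]
    - [-0.5, 0, 0, 0, 0, 0, 1]
    - [0, 0, 0, 0, 0, 0, 1]

```text
time_s: 20.8
tcp_pos: [0.5204, -0.3759, 0.1517]
ee_rot: [0.757, 0.653, 0.0, -0.0]
contact_force: [-0.6, -0.1, 0.4]
opening: 0.0001
finger_force: 0.0
```

Run:
```python
from h import *
s=status.sense(); print(s["time_s"],s["tcp_pos"],s["contact_force"])
cam=[imaging.snapshot(n)[:,:,::-1] for n in ("top","side")]
a=cam[0][120:260,150:340]; b=cam[1][120:260,155:345]
cv2.imwrite("pics/duo7.png",np.hstack([cv2.resize(x,(400,295),interpolation=cv2.INTER_CUBIC) for x in (a,b)]))
a=cam[0][155:215,235:315]; b=cam[1][130:190,225:305]
z=np.hstack([cv2.resize(x,(400,300),interpolation=cv2.INTER_CUBIC) for x in (a,b)])
cv2.imwrite("pics/duo7.png",np.vstack([cv2.imread("pics/duo7.png"),z]))
```

```text
20.8 [ 0.52037324 -0.37587383  0.1517101 ] [-0.63514573 -0.05940483  0.38908205]
```

View pics/duo7.png

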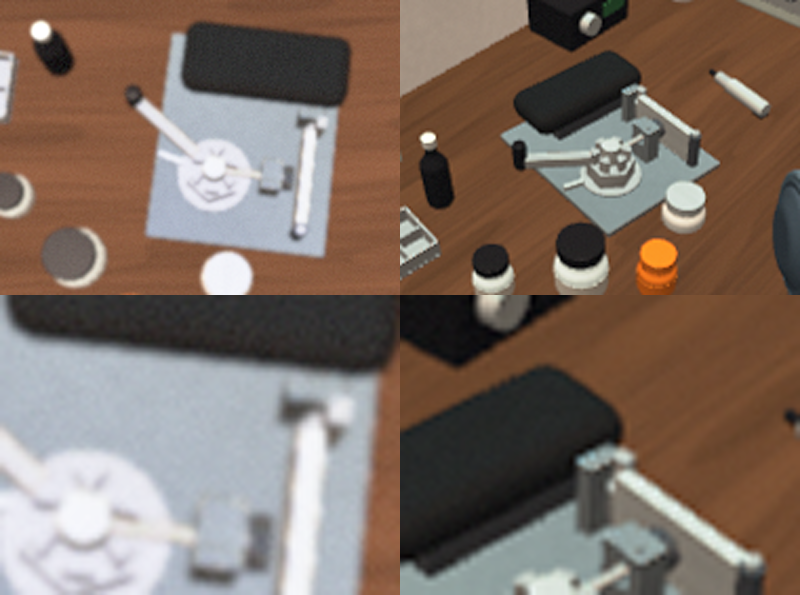

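The nut, pin and jar look right, and the gate lies along the strike. I'll measure the gate's angle to confirm it latched.

Run:
```python
from h import *
im=imaging.snapshot("top").astype(float); P=[]
# top face of gate, sampled between hinge and post
for x in np.linspace(-.045,.045,15):
    ys=np.linspace(-.150,-.092,117); pts=np.array([[*w(x,y),.075] for y in ys]); uv=proj("top",pts).astype(np.float32)
    v=cv2.remap(im.mean(2).astype(np.float32),uv[None,:,0],uv[None,:,1],cv2.INTER_LINEAR)[0]
    k=np.clip(v-.5*(v.max()+np.median(v)),0,None); P.append((x,(k*ys).sum()/k.sum()))
P=np.array(P); s,c=np.polyfit(P[:,0],P[:,1],1); print("a",-s,"y at hinge",c+s*-.065); print(np.round(P*1e3,1).tolist())
```

```text
a 0.002929787894793535 y at hinge -0.11446044148226267
[[-45.0, -114.1], [-38.6, -114.9], [-32.1, -115.0], [-25.7, -114.2], [-19.3, -114.3], [-12.9, -114.9], [-6.4, -115.0], [0.0, -114.2], [6.4, -114.4], [12.9, -114.8], [19.3, -115.3], [25.7, -114.3], [32.1, -114.4], [38.6, -114.7], [45.0, -115.2]]
```

The gate angle is about 0.003 rad, so it is shut and latched, and the robot is clear of everything.

```bash
python3 -c "
from bench import close_job
print(close_job())"
```

```text
the job is handed in; nothing more can be done
None
```

I handed the job in at about 21 s: the ink jar stands clear and upright, the nut lever is at about 1.56 rad, the pin is home against its stop, the gate measures shut (about 0.003 rad), and the arm is clear; no verdict came back, and the latch snap is inferred from the gate staying shut.

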